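# Reset a notched length stop and bring the block up to it

### The arm

A 6-joint arm with a two-finger parallel gripper is mounted at the origin on a cart in front of the work surface, level with it; the furniture and walls round the work are solid. World frame = base frame: x ahead of the robot, y to its left, z up, the work surface at z = 0. Lengths are in mm, angles in rad, forces in N, time in s.
With the tool pointing down it reaches from about 350 to 875 mm from the base axis. Payload 4.2 kg.
Tool frame: the origin (TCP) lies between the finger pads; the fingertips stand 14 mm ahead of it and the grasp point (between the pads) lies 5 mm behind it; z points along the fingers, y is the line along which they close (so a half turn about z gives the same grasp; the last joint's range is limited). The gripper opens to 85 mm and grips with 20 to 120 N. Pads are 22 mm wide; open, the fingers measure 114 mm over their backs; the gripper's body (76 mm by 85 mm) begins 54 mm behind the grasp point. The pads swing forward as they close: fully open they stand 13 mm farther back than shut.
Start: joints at [1.593, 0.385, 0.008, 0, -1.194, -0.259], TCP at [146.589, 607.545, 220.212] pointing down, gripper open.
Joint ranges: [-3.14, 3.14], [-1.21, 2.06], [-1.07, 1.41], [-3.16, 2.05], [-2.99, -0.16], [-3.1, 3.1]. Speed limits (rad/s): [2.79, 2.79, 3.14, 3.14, 3.14, 3.14].

### API

Orientations are given as a unit quaternion [x, y, z, w].
In Python, from bench import * gives the robot as it stands.
- The arm moves only by the tool carry_out, never from a script. Its argument "motion" is a list of rows, each a list of 7 numbers: the turn, a rotation vector about the tool's x, y, z in rad, then the shift along the tool's x, y, z in mm, then the opening, from -1 (shut) to 1 (fully open), so that 0 is half open. A call has 1 to 5 rows; each row is the pose to reach, as a shift and turn from the pose commanded when the call began, along the tool's axes at that moment; what a row does not reach only later rows make up. A row lasts 1/8 s, in which the tool goes at most 62.5 mm and 10.7 degrees, less where a joint would pass 70% of its speed; a pose out of reach is approached as far as the arm can. A call with a gripper value outside its range is refused whole. The fingers move at their own pace and stop on an object; the grip force is fixed at half the most. Time passes only in rows, so rows that repeat a pose let the fingers close. It gives the time, the measured TCP pose, the force, the opening and the grip force at its end, in the units of the state.
- read_state(): the state, without advancing time (a new reading comes with each control period).
- get_image(name): name is "scene" or "top"; returns a dict with "color" (384x512x3 uint8, blue, green, red), "mtx" (3x3 intrinsics, pixels), "position" and "orientation" of the camera in the world. Camera axes: x right, y down, z forward; pixel columns grow to the right and rows downward; lengths in mm; the calibration is good to about 2 mm. A picture is of the moment at which its call begins. There is no depth.
- job_done(): hands the job in; it is judged then, once.
The state is a dict: "clock": time; "joints": joint angles; "joint_vel": joint speeds; "joint_efforts": joint torques, N m; "position": TCP position; "ee_rot": TCP orientation; "contact_force": force on the tool from outside, world axes, zero at the start; "wrist_torque": the same for the moment, N m; "gripper_width": finger opening in mm; "grasp_force": force on a finger pad.
Only numpy, scipy, OpenCV 4.12 (cv2) and the standard library are available. Lean on these libraries where they do the work, as an engineer would, in place of code of your own. Each camera call takes 0.05 s, during which the arm holds its last target. There are 200 camera calls.

### The job

On the length-stop fixture, press down the thumb pad of the sliding stop so that its tab lifts out of the notched rail, shift the stop along to the notch that has the tall index pin beside it, and let the tab drop fully into that notch. Then slide the steel block along its bed, without lifting it, until it rests against the stop. Do not disturb the things lying around the fixture.

Things in the scene. Friction and masses are not known exactly. Their poses are not given: they have to be found in the camera images.
- fixture: Length-stop fixture, fixed to the desk; grey-painted base plate 168 x 300 mm, 12 mm thick, reaching from x -88 to 80 and y -200 to 100 mm. Origin: underside of the plate (desk height), level with the middle notch along y. x points away from the robot at yaw 0, y along the rails to the left, z up.
- bed (a point): Point on the floor of the block's bed, at fixture x -42.5, y -140, z 12 mm; axes as the fixture's. The bed runs along y between a front fence (inner face 34.5 mm towards -x, 8 mm high) and a steel guide rail (face 34.5 mm towards +x, 18 mm high) and is open at its -y end.
- rack (a point): Mouth of the middle notch in the steel notched rail (dark teeth) behind the guide rail (fixture x 39, y 0, z 34 mm); axes as the fixture's. The rail is 22 mm wide in x and has five notches, 12 mm wide and 10 mm deep, at y -50, -25, 0, 25 and 50 mm.
- index_pin: Tall steel index pin, 9 mm thick (foot 14 mm), 50 mm high, fixed behind the notched rail (fixture x 65 mm) exactly beside the notch to be used: y -50, -25, 25 or 50 mm in the fixture's frame. The other three places have a flat 4 mm button instead. Origin: centre of its foot, on the plate; axes as the fixture's.
- stop (a joint): Position of the sliding stop along the rails, m: 0 at the middle notch, where it starts, positive to the fixture's +y, limits +-0.062; the notches are at -0.05, -0.025, 0, 0.025, 0.05. It slides with about 1.5 N of friction once the tab is out; with the tab in a notch it has only +-2 mm of play.
- tab (a joint): Tilt of the rocker on the stop, rad: 0 = tab fully down in a notch, pad level. Pressing the thumb pad turns it up to 0.34 (hard limit) and lifts the 8 mm wide, round-nosed tab at its other end, which is clear of the rail above about 0.24. A spring returns it: about 2.5 N on the pad to start, 8 N at the limit. Resting on the rail between notches it reads about 0.22.
- pad_top (a point): Middle of the thumb pad's top, over the bed on the robot's side of the stop (fixture x -42.5, z 64 mm when up). Dark steel, 45 mm in x, 38 mm in y between two upturned lips at its y ends, 3 mm thick, 8 mm high, that a fingertip can push against. It goes down 10 mm to clear the tab, 14 mm at the limit. Pivot along y, 42.5 mm behind, 6 mm lower. Axes tilt with the pad.
- stop_face (a point): Middle of the stop's face towards -y, against which the block must rest: 66 mm wide in x, z 13 to 36 mm (this point at fixture x -42.5, z 24 mm). The stop is a steel piece across the bed, 44 mm long in y, below the thumb pad. Axes as the fixture's.
- stop_mark (a point): Point of the stop above the notched rail, at the middle of the tab in y (fixture x 35, z 34 mm). Moves with the stop, not with the tab. Axes as the fixture's.
- block: Loose steel block, 65 x 65 x 20 mm, about 0.45 to 0.7 kg, lying flat in the bed near its -y end, square to the fixture, with 2 mm of play to either side. Origin: centre of its underside.
- caliper: Bystander: small caliper, 47x150x10 mm, lying behind the fixture. Origin under its centre.
- tape_roll: Bystander: roll of yellow tape, 52 mm across, 36 mm high, left of the fixture. Origin under its centre.
- eye_loupe: Bystander: black loupe, 33 mm across, 30 mm high, right of the fixture's back corner. Origin under its centre.
- tweezers: Bystander: steel tweezers, 15x160x10 mm, in front of the fixture. Origin under their centre.
- solder: Bystander: small spool, black flanges, 41 mm across, 22 mm high, behind the fixture. Origin under its centre.
Mind the look-alikes: they are no part of the job. What is shaped like the block but red is not meant.

How it is judged:
By the outcome, as a careful person would: the job done as asked, in the order asked, and still so for the second after the job is handed in, with the robot touching nothing.
It also fails if it takes over 48 s, if anything falls off the work surface, if the arm or the gripper's body presses on something with over 40 N, if the wrist force passes 120 N, or if a joint passes its speed limit or range.

## Working session

There is one attempt and no reset: what is moved stays moved. The work goes in short steps, Python scripts to look and compute and a tool call to move; the robot and the scene stay as the last step left them, time stands still between calls to the robot, and variables do not carry over. Pictures are saved under pics/ and viewed, at most 10 in all, crops included, and the job is handed in when it is done.

Besides the shell and the picture viewer there is one more tool, called after "Emit:" as name(argument=value, ...), one argument or row to a line, values as JSON. carry_out: Moves the arm, as the interface text tells. Its arguments: {"type":"object","properties":{"motion":{"type":"array"}},"required":["motion"]}

```bash
mkdir -p pics; python3 - <<'E'
from bench import *
import cv2
s=read_state();print({k:s[k] for k in('clock','position','ee_rot','gripper_width','contact_force')})
for n in('scene','top'):
    d=get_image(n);cv2.imwrite(f'pics/{n}0.png',d['color']);print(n,d['mtx'],d['position'],d['orientation'])
E
```

```text
{'clock': 0.0, 'position': array([146.46422045, 606.9749483 , 219.1089598 ]), 'ee_rot': array([ 9.92987737e-01, -1.18212306e-01, -8.97667018e-05,  1.09385808e-03]), 'gripper_width': 85.68149243270058, 'contact_force': array([ 0.18156825,  0.38019181, -0.81480196])}
scene [[409.10372959   0.         260.87215164]
 [  0.         409.10372959 188.79438808]
 [  0.           0.           1.        ]] [ -38.99813518 -346.29128998  627.32633834] [ 0.80095682 -0.3719908   0.19283574 -0.42767441]
top [[417.48264926   0.         258.80328847]
 [  0.         417.48264926 195.03070375]
 [  0.           0.           1.        ]] [ 214.06783948  311.3190779  1317.75622082] [-0.59593394  0.78717753 -0.12830107  0.09355801]
```

View pics/scene0.png

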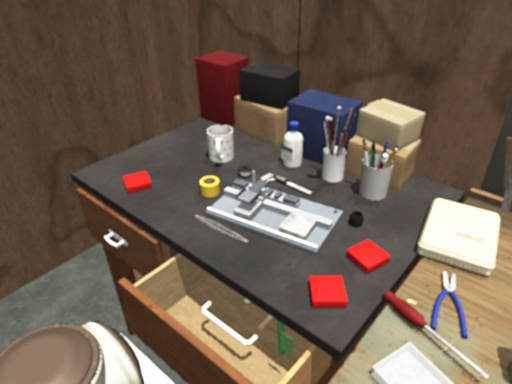

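View pics/top0.png

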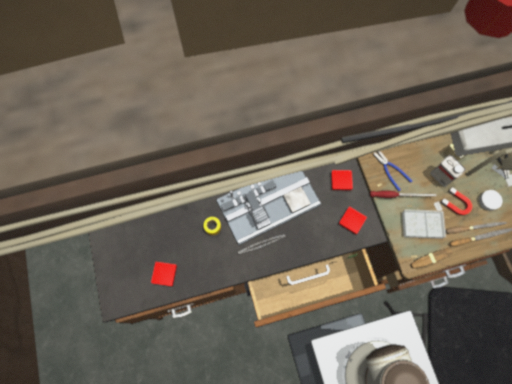

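The scene view shows the fixture at about (275,210) and the top view at about (270,207). The red look-alikes lie to the sides. I'll crop both views and compute the plate corners.

```bash
cat > h.py <<'E'
import numpy as np,cv2
from scipy.spatial.transform import Rotation as R
def ray(d,px,z):
    r=R.from_quat(d['orientation']).as_matrix()@np.linalg.solve(d['mtx'],[px[0],px[1],1])
    p=np.array(d['position']);return p+r*(z-p[2])/r[2]
def proj(d,P):
    c=(np.atleast_2d(P)-d['position'])@R.from_quat(d['orientation']).as_matrix()
    q=c@d['mtx'].T;return q[:,:2]/q[:,2:]
E
python3 - <<'E'
from bench import *
from h import *
for n,(x,y,w,h) in {'top':(200,160,140,100),'scene':(180,150,200,110)}.items():
    d=get_image(n);c=d['color'][y:y+h,x:x+w]
    k=5 if n=='top' else 4
    cv2.imwrite(f'pics/{n}1.png',cv2.resize(c,None,fx=k,fy=k,interpolation=cv2.INTER_CUBIC))
d=get_image('top')
for p in [(218,198),(302,172),(322,205),(238,243)]:print(ray(d,p,12).round(1))
E
```

```text
[653.2 318.7  12. ]
[666.   25.1  12. ]
[537.9  -2.8  12. ]
[490.5 294.1  12. ]
```

View pics/top1.png

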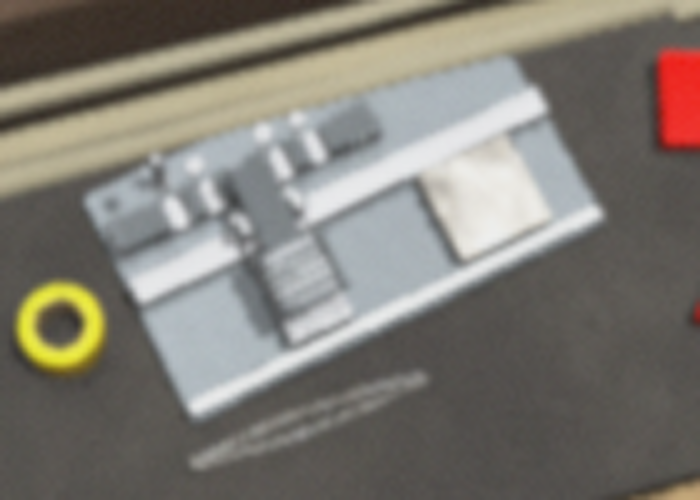

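View pics/scene1.png

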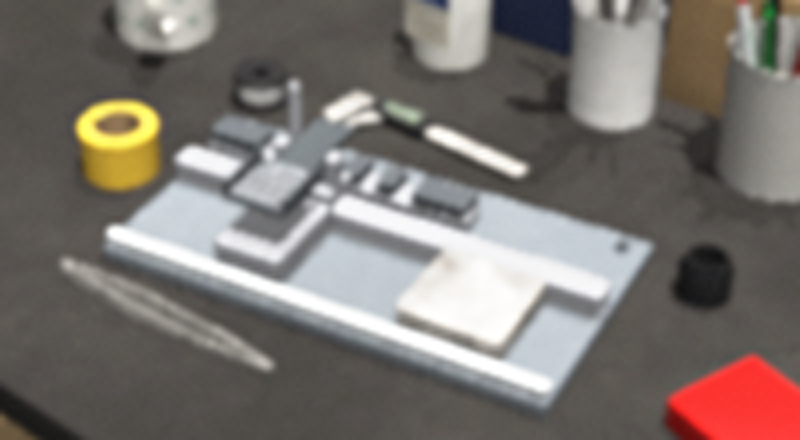

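The top crop shows the pad at about (300,275) and the white block at (487,200). There is a button at (110,205), and the pin seems to be near (155,165). In the scene crop the tall pin stands at (295,80–130), on the +y side of the stop. The cupboard trim hides the plate's back edge in the top view, so I'll fit the pose from the corners in both views.

```bash
python3 - <<'E'
from bench import *
from h import *
from scipy.optimize import least_squares
T=get_image('top');S=get_image('scene')
t=lambda x,y:(200+(x-2)/5,160+(y-2)/5); s=lambda x,y:(180+(x-1.5)/4,150+(y-1.5)/4)
# (camera, fixture pt, pixel)
o=[(S,(80,-200,12),s(652,243)),(S,(-88,-200,12),s(545,400)),(S,(-88,100,12),s(105,243)),
   (T,(-88,-200,12),t(602,214)),(T,(-88,100,12),t(195,417)),(T,(80,100,12),t(85,200))]
def W(v,P):
    return np.r_[R.from_euler('z',v[2]).as_matrix()[:2,:2]@np.array(P[:2],float)+v[:2]*1000,P[2]]
f=lambda v:np.concatenate([proj(c,W(v,P))[0]-p for c,P,p in o])
r=least_squares(f,[.55,.2,.15]);v=r.x;print(v,np.degrees(v[2]),r.fun.round(1))
np.save('pose.npy',v)
for y in(-50,-25,25,50):
    for z in(16,62):
        a=(proj(T,W(v,(65,y,z)))[0]-[200,160])*5+2;b=(proj(S,W(v,(65,y,z)))[0]-[180,150])*4+1.5
        print(y,z,'top',a.round(),'scene',b.round())
for n,P in dict(pad=(-42.5,0,64),rackmid=(39,0,34)).items():
    print(n,W(v,P).round(1),((proj(T,W(v,P))[0]-[200,160])*5+2).round(),((proj(S,W(v,P))[0]-[180,150])*4+1.5).round())
# block: top at z=32 from scene crop corners, top crop corners
inv=lambda p:(R.from_euler('z',-v[2]).as_matrix()[:2,:2]@(p[:2]-v[:2]*1000)).round(1)
for c in[(437,247),(545,282),(485,345),(398,295)]:print('S',inv(ray(S,s(*c),32)))
for c in[(418,178),(510,142),(550,222),(468,262)]:print('T',inv(ray(T,t(*c),32)))
E
```

```text
[0.59365658 0.2124218  0.19320184] 11.069650262492742 [ 0.4 -0.8  0.7  0.4 -0.7  0.   0.7  0.6 -0.3  0.7 -0.7 -1. ]
-50 16 top [296. 116.] scene [427. 181.]
-50 62 top [296.  91.] scene [429. 121.]
-25 16 top [262. 132.] scene [393. 170.]
-25 62 top [261. 108.] scene [394. 111.]
25 16 top [194. 164.] scene [327. 150.]
25 62 top [191. 141.] scene [326.  92.]
50 16 top [160. 180.] scene [295. 140.]
50 62 top [156. 158.] scene [293.  82.]
pad [551.9 204.3  64. ] [302. 268.] [275. 182.]
rackmid [631.9 219.9  34. ] [245. 172.] [341. 157.]
S [-15.3 -96.2]
S [ -15.4 -166.1]
S [ -83.2 -159.1]
S [-67.2 -96.6]
T [-14.3 -98.8]
T [ -19.5 -164. ]
T [ -79.  -160.8]
T [ -78.8 -100.8]
```

The pin is at y +50: its projection (293,82)–(295,140) matches the image. The block is at y of about -130 and the pad at world (552,204,64). I'll move over the pad with the gripper shut and tool x along fixture -y.

Emit:
carry_out(
  motion=[
    [0,0,0.114,48,29,0,-1],
    [0,0,0.228,97,59,0,-1],
    [0,0,0.342,146,89,0,-1],
    [0,0,0.456,195,118,0,-1],
    [0,0,0.57,244,148,0,-1],
  ],
)

```text
clock: 0.98
position: [350.2, 405.1, 220.5]
ee_rot: [0.919, -0.394, 0.0, -0.0]
contact_force: [1.4, 0.6, 0.5]
gripper_width: 0.1
grasp_force: 0.0
```

```bash
cat >> h.py <<'E'
def W(P):
    v=np.load('pose.npy');return np.r_[R.from_euler('z',v[2]).as_matrix()[:2,:2]@np.array(P[:2],float)+v[:2]*1000,P[2]]
def go(P):  # tool-axes turn and shift to fixture-frame TCP P, tool x along fixture -y, tool down
    from bench import read_state
    s=read_state();A=R.from_quat(s['ee_rot']);v=np.load('pose.npy')
    B=R.from_euler('z',v[2]-np.pi/2)*R.from_euler('x',np.pi)
    fx=R.from_euler('z',-v[2]).as_matrix()@(s['position']-W((0,0,0)))
    print('t',s['clock'],'w',s['position'].round(1),'fix',fx.round(1),'F',np.round(s['contact_force'],1),'grip',round(s['gripper_width'],1))
    print('turn',(A.inv()*B).as_rotvec().round(3),'shift',A.inv().apply(W(P)-s['position']).round(1))
E
python3 -c "
from h import *
go((-42.5,0,140))"
```

```text
t 0.975 w [350.2 405.1 220.5] fix [-202.   235.8  220.5] F [1.4 0.6 0.5] grip 0.1
turn [-0.001  0.     0.567] shift [284.6  -7.7  80.4]
```

Emit:
carry_out(
  motion=[
    [0,0,0.115,57,-1,10,-1],
    [0,0,0.23,114,-3,30,-1],
    [0,0,0.345,171,-4,50,-1],
    [0,0,0.46,228,-6,70,-1],
    [0,0,0.567,284,-8,80,-1],
  ],
)

```text
clock: 1.6
position: [552.1, 205.2, 139.1]
ee_rot: [0.772, -0.636, -0.0, 0.001]
contact_force: [1.0, 0.9, 0.1]
gripper_width: 0.0
grasp_force: 0.0
```

```bash
python3 - <<'E'
from h import *
from bench import *
go((-42.5,0,90))
S=get_image('scene')['color'][140:250,180:380];T=get_image('top')['color'][160:260,200:340]
o=np.vstack([cv2.resize(S,(545,300),interpolation=3),cv2.resize(T,(545,300)[:1]+(300,),interpolation=3)])
cv2.imwrite('pics/a.png',o)
E
```

```text
t 1.6 w [552.1 205.2 139.1] fix [-42.2   0.9 139.1] F [1.  0.9 0.1] grip 0.0
turn [ 0.001 -0.     0.   ] shift [ 0.9  0.2 49.1]
```

View pics/a.png

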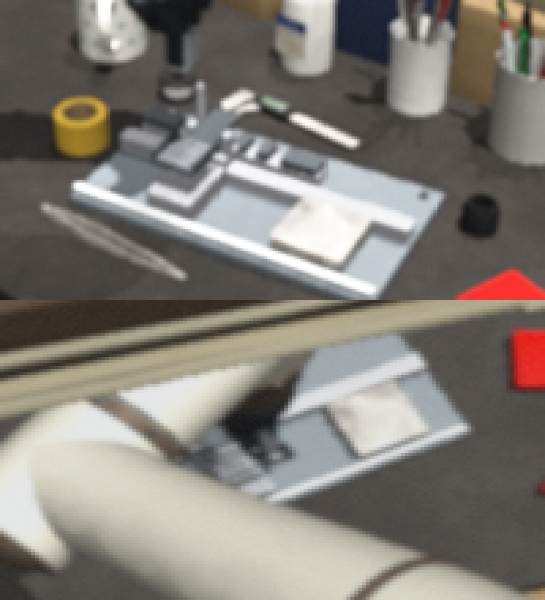

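The gripper stands above the pad (tips at (180,92) in the upper half, over the dark pad at (185,155)), and nothing has moved. I'll come down, offset slightly towards the pad's outer edge.

Emit:
carry_out(
  motion=[
    [0,0,0,1,3,27,-1],
    [0,0,0,1,8,52,-1],
    [0,0,0,1,8,57,-1],
    [0,0,0,1,8,60,-1],
    [0,0,0,1,8,62,-1],
  ],
)

```text
clock: 2.33
position: [544.4, 205.1, 79.2]
ee_rot: [0.773, -0.634, 0.0, -0.001]
contact_force: [-0.0, -0.1, -0.4]
gripper_width: 0.1
grasp_force: 0.0
```

Emit:
carry_out(
  motion=[
    [0,0,0,0,0,2,-1],
    [0,0,0,0,0,4,-1],
    [0,0,0,0,0,5,-1],
    [0,0,0,0,0,5,-1],
    [0,0,0,0,0,5,-1],
  ],
)

```text
clock: 2.95
position: [543.7, 204.4, 73.3]
ee_rot: [0.773, -0.634, 0.0, -0.0]
contact_force: [1.4, 0.3, -0.1]
gripper_width: -0.2
grasp_force: 0.0
```

```bash
python3 - <<'E'
from h import *
from bench import *
go((-50,0,66))
d=get_image('scene');S=d['color'][150:220,200:310]
s=read_state();print((proj(d,s['position']-[0,0,14])[0]-[200,150])*7,[((proj(d,W(p))[0]-[200,150])*7).round() for p in[(-65,-19,64),(-65,19,64),(-20,-19,64)]])
cv2.imwrite('pics/b.png',cv2.resize(S,None,fx=7,fy=7,interpolation=3))
E
```

```text
t 2.95 w [543.7 204.4  73.3] fix [-50.6   1.7  73.3] F [ 1.4  0.3 -0.1] grip -0.2
turn [-0.     0.     0.004] shift [ 1.7 -0.5  7.3]
[322.29869744 337.79975629] [array([352., 365.]), array([256., 334.]), array([419., 298.])]
```

View pics/b.png

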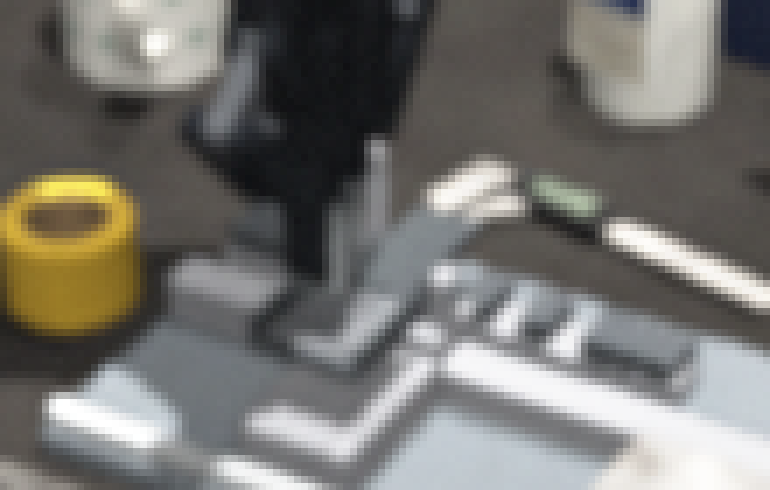

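The view shows the finger (bottom near (315,295)) over the pad, inside its bright lip (345,345), and not yet pressing. I'll keep going down.

Emit:
carry_out(
  motion=[
    [0,0,0,1,0,2,-1],
    [0,0,0,2,0,3,-1],
    [0,0,0,2,0,4,-1],
    [0,0,0,2,0,4,-1],
  ],
)

```text
clock: 3.5
position: [544.0, 202.3, 69.1]
ee_rot: [0.773, -0.634, -0.0, 0.0]
contact_force: [-0.1, 0.2, -0.2]
gripper_width: 0.2
grasp_force: 0.0
```

Emit:
carry_out(
  motion=[
    [0,0,0,0,0,1,-1],
    [0,0,0,0,0,2,-1],
    [0,0,0,0,0,3,-1],
    [0,0,0,0,0,4,-1],
    [0,0,0,0,0,4,-1],
  ],
)

```text
clock: 4.12
position: [544.0, 202.4, 65.1]
ee_rot: [0.773, -0.634, -0.0, 0.0]
contact_force: [0.1, 0.0, 1.0]
gripper_width: -0.2
grasp_force: 0.0
```

```bash
python3 - <<'E'
from h import *
from bench import *
go((-50,0,66))
d=get_image('scene');S=d['color'][165:215,215:295]
s=read_state();print((proj(d,s['position']-[0,0,14])[0]-[215,165])*10)
cv2.imwrite('pics/c.png',cv2.resize(S,None,fx=10,fy=10,interpolation=3))
E
```

```text
t 4.125 w [544.  202.4  65.1] fix [-50.7  -0.3  65.1] F [0.1 0.  1. ] grip -0.2
turn [ 0.    -0.     0.004] shift [-0.3 -0.7 -0.9]
[318.45911445 362.60169301]
```

View pics/c.png

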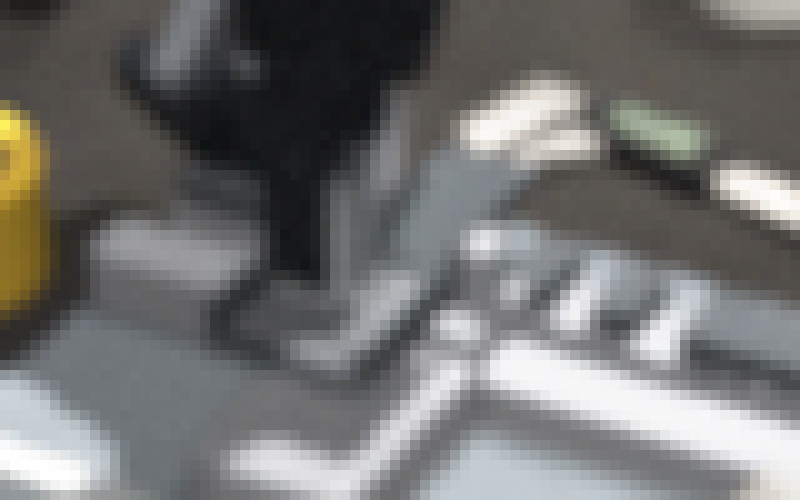

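The picture shows the finger ending near (315,285), still inside the lips (right lip at (375,310)), and the force is just starting to rise. I'll press further.

Emit:
carry_out(
  motion=[
    [0,0,0,0,0,1,-1],
    [0,0,0,0,0,2,-1],
    [0,0,0,0,0,3,-1],
    [0,0,0,0,0,3,-1],
  ],
)

```text
clock: 4.68
position: [544.0, 202.3, 62.1]
ee_rot: [0.773, -0.634, -0.0, 0.0]
contact_force: [0.1, -0.4, -0.1]
gripper_width: 0.2
grasp_force: 0.0
```

Emit:
carry_out(
  motion=[
    [0,0,0,0,0,1,-1],
    [0,0,0,0,0,2,-1],
    [0,0,0,0,0,3,-1],
    [0,0,0,0,0,3,-1],
  ],
)

```text
clock: 5.18
position: [544.0, 202.3, 59.1]
ee_rot: [0.773, -0.634, -0.0, 0.0]
contact_force: [0.3, 0.2, 0.3]
gripper_width: -0.0
grasp_force: 0.0
```

Emit:
carry_out(
  motion=[
    [0,0,0,0,0,1,-1],
    [0,0,0,0,0,2,-1],
    [0,0,0,0,0,3,-1],
    [0,0,0,0,0,3,-1],
  ],
)

```text
clock: 5.68
position: [544.0, 202.3, 56.1]
ee_rot: [0.773, -0.634, -0.0, 0.0]
contact_force: [-0.4, 0.8, 0.3]
gripper_width: 0.1
grasp_force: 0.0
```

```bash
python3 - <<'E'
from h import *
from bench import *
go((-50,0,66))
d=get_image('scene');S=d['color'][165:215,215:295]
s=read_state();print((proj(d,s['position']-[0,0,14])[0]-[215,165])*10, s['wrist_torque'])
a=cv2.imread('pics/scene0.png')[165:215,215:295]
cv2.imwrite('pics/d.png',np.vstack([cv2.resize(i,(480,300),interpolation=3) for i in(a,S)]))
E
```

```text
t 5.675 w [544.  202.3  56.1] fix [-50.7  -0.4  56.1] F [-0.4  0.8  0.3] grip 0.1
turn [ 0.    -0.     0.004] shift [-0.4 -0.7 -9.9]
[319.48109471 392.69117848] [-0.00738431  0.02593861  0.05299634]
```

View pics/d.png

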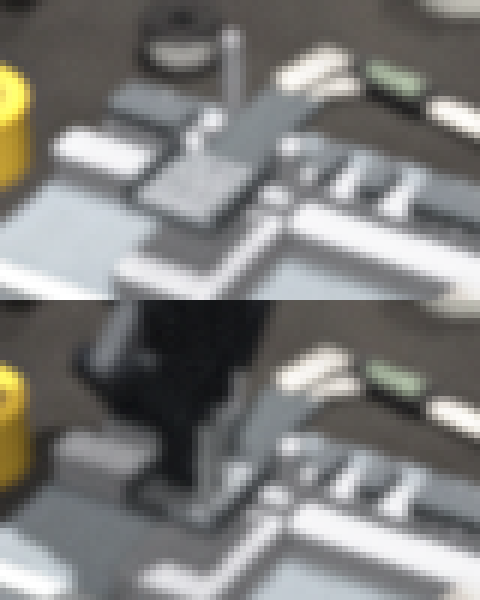

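The lower view shows the finger bottom at about (195,505) and the pad's corner unmoved at (208,520). There is no contact yet, so the tips are shorter than assumed. I'll keep going down gently.

Emit:
carry_out(
  motion=[
    [0,0,0,0,0,1,-1],
    [0,0,0,0,0,2,-1],
    [0,0,0,0,0,3,-1],
    [0,0,0,0,0,4,-1],
    [0,0,0,0,0,4,-1],
  ],
)

```text
clock: 6.35
position: [544.0, 202.4, 52.4]
ee_rot: [0.773, -0.634, 0.0, 0.0]
contact_force: [-1.3, -0.5, 2.8]
gripper_width: 0.1
grasp_force: 1.3
```

Emit:
carry_out(
  motion=[
    [0,0,0,0,0,1,-1],
    [0,0,0,0,0,2,-1],
    [0,0,0,0,0,2,-1],
  ],
)

```text
clock: 6.72
position: [543.9, 202.3, 50.2]
ee_rot: [0.773, -0.634, -0.0, 0.0]
contact_force: [-2.6, -0.3, 3.9]
gripper_width: 0.2
grasp_force: 1.8
```

```bash
python3 - <<'E'
from h import *
from bench import *
go((-50,0,66))
d=get_image('scene');S=d['color'][165:215,215:295]
s=read_state();print(s['wrist_torque'])
ref=cv2.imread('pics/c.png');ref=cv2.resize(ref,(80,50),interpolation=cv2.INTER_AREA)
cv2.imwrite('pics/e.png',np.vstack([cv2.resize(i,(480,300),interpolation=0) for i in(ref,S)]))
E
```

```text
t 6.725 w [543.9 202.3  50.2] fix [-50.8  -0.3  50.2] F [-2.6 -0.3  3.9] grip 0.2
turn [ 0.    -0.     0.004] shift [ -0.3  -0.8 -15.8]
[-0.02439516  0.59219669 -0.04570667]
```

View pics/e.png

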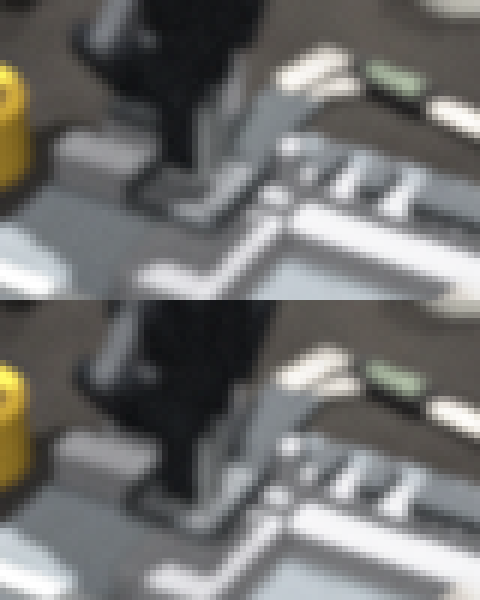

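The lower view shows the finger pressed on the pad at (195,500), with the pad corner slightly lower. The force rises like a spring, so I'll press on towards clearing the tab.

Emit:
carry_out(
  motion=[
    [0,0,0,0,0,1,-1],
    [0,0,0,0,0,2.5,-1],
    [0,0,0,0,0,4,-1],
    [0,0,0,0,0,5,-1],
    [0,0,0,0,0,5,-1],
  ],
)

```text
clock: 7.4
position: [543.9, 202.3, 45.1]
ee_rot: [0.773, -0.634, -0.0, 0.0]
contact_force: [-3.3, -0.8, 5.1]
gripper_width: -0.1
grasp_force: 2.7
```

Emit:
carry_out(
  motion=[
    [0,0,0,0,0,1,-1],
    [0,0,0,0,0,2,-1],
    [0,0,0,0,0,3,-1],
    [0,0,0,0,0,3,-1],
  ],
)

```text
clock: 7.9
position: [544.1, 202.4, 42.4]
ee_rot: [0.773, -0.634, 0.0, 0.0]
contact_force: [-3.5, 0.6, 5.6]
gripper_width: -0.0
grasp_force: 3.2
```

Emit:
carry_out(
  motion=[
    [0,0,0,0,0,1,-1],
    [0,0,0,0,0,2,-1],
    [0,0,0,0,0,2,-1],
    [0,0,0,0,0,2,-1],
  ],
)

```text
clock: 8.4
position: [544.3, 202.4, 40.6]
ee_rot: [0.773, -0.634, 0.0, -0.0]
contact_force: [-3.4, -0.3, 5.9]
gripper_width: 0.3
grasp_force: 3.4
```

Emit:
carry_out(
  motion=[
    [0,0,0,0,0,1.5,-1],
    [0,0,0,-3,0,1.5,-1],
    [0,0,0,-6,0,1.5,-1],
    [0,0,0,-9,0,1.5,-1],
    [0,0,0,-12,0,1.5,-1],
  ],
)

```text
clock: 9.02
position: [542.2, 213.9, 39.3]
ee_rot: [0.773, -0.634, 0.0, -0.0]
contact_force: [-3.0, -2.0, 7.0]
gripper_width: -0.2
grasp_force: 3.6
```

```bash
python3 -c "
from h import *
go((-50,58,40))"
```

```text
t 9.025 w [542.2 213.9  39.3] fix [-50.2  11.3  39.3] F [-3. -2.  7.] grip -0.2
turn [-0.001 -0.     0.004] shift [-46.7  -0.4  -0.7]
```

Emit:
carry_out(
  motion=[
    [0,0,0,-3,0,0,-1],
    [0,0,0,-6,0,0,-1],
    [0,0,0,-9,0,0,-1],
    [0,0,0,-12,0,0,-1],
    [0,0,0,-15,0,0,-1],
  ],
)

```text
clock: 9.65
position: [539.4, 228.7, 39.4]
ee_rot: [0.773, -0.634, 0.0, -0.0]
contact_force: [-2.1, -1.9, 6.3]
gripper_width: -0.1
grasp_force: 3.6
```

```bash
cat > look.py <<'E'
import sys
from h import *
from bench import *
# displacement of the stop body along fixture y: bright -y lower edge of the stop seen on scene, by template matching against scene0
d=get_image('scene');a=cv2.imread('pics/scene0.png');b=d['color']
y0,y1,x0,x1=172,186,255,263   # arm of the stop (z~45) beside pin, unobstructed
p0=proj(d,W((-70,-22,36)))[0];p1=proj(d,W((-70,28,36)))[0];print('stop front corner now/at+50 px',p0.round(1),p1.round(1))
for yy in range(0,61,5):
    q=proj(d,W((-74,yy-22,36)))[0]
c,r=int(round(p0[0])),int(round(p0[1]))
t=a[r-4:r+7,c-10:c+8];m=cv2.matchTemplate(b[150:230,200:290],t,cv2.TM_CCOEFF_NORMED)
_,v,_,l=cv2.minMaxLoc(m);dx=l[0]+200-(c-10);dy=l[1]+150-(r-4)
print('match',v,'moved',dx,dy,'frac of 50:',np.dot([dx,dy],p1-p0)/np.dot(p1-p0,p1-p0)*50)
E
python3 look.py; python3 -c "
from h import *
go((-50,58,40))"
```

```text
stop front corner now/at+50 px [250.6 213.2] [232.9 207.2]
match 0.8898214101791382 moved -9 -3 frac of 50: 25.285022368903665
t 9.7 w [539.3 229.1  39.4] fix [-50.1  26.8  39.4] F [-2.5 -1.5  6.2] grip 0.1
turn [-0.001 -0.     0.004] shift [-31.2  -0.3  -0.7]
```

Emit:
carry_out(
  motion=[
    [0,0,0,-5,0,0,-1],
    [0,0,0,-10,0,0,-1],
    [0,0,0,-15,0,0,-1],
    [0,0,0,-20,0,0,-1],
    [0,0,0,-22,0,0,-1],
  ],
)

```text
clock: 10.32
position: [535.2, 250.6, 39.4]
ee_rot: [0.773, -0.634, 0.001, -0.001]
contact_force: [-2.5, -2.7, 6.1]
gripper_width: 0.3
grasp_force: 3.5
```

```bash
cat > look.py <<'E'
from h import *
from bench import *
go((-50,50,40))
d=get_image('scene');K=8
up=lambda i:cv2.resize(i,None,fx=K,fy=K,interpolation=3)
a=cv2.imread('pics/scene0.png');b=d['color']
for x,z in((-74,30),(-60,36),(-30,36)):
    p0=proj(d,W((x,-22,z)))[0];u=(proj(d,W((x,28,z)))[0]-p0)
    c,r=np.round(p0).astype(int)
    t=up(a[r-4:r+6,c-7:c+7]);m=cv2.matchTemplate(up(b[r-25:r+18,c-40:c+20]),t,cv2.TM_CCOEFF_NORMED)
    _,v,_,l=cv2.minMaxLoc(m);D=np.array([l[0]/K-33,l[1]/K-21])
    s=50*D@u/(u@u);print('match',round(v,2),'shift',D,'along',round(s,1),'off',np.round(D-u*s/50,1))
E
python3 look.py
```

```text
t 10.325 w [535.2 250.6  39.4] fix [-50.   48.7  39.4] F [-2.5 -2.7  6.1] grip 0.3
turn [-0.002 -0.     0.004] shift [-1.3 -0.1 -0.6]
match 0.98 shift [-17.  -6.] along 48.1 off [ 0.  -0.1]
match 0.77 shift [-16.  -6.] along 45.8 off [ 0.2 -0.6]
match 0.77 shift [-16.  -5.] along 45.7 off [-0.1  0.2]
```

Emit:
carry_out(
  motion=[
    [0,0,0,-1.5,0,0,-1],
    [0,0,0,-1.5,0,-2,-1],
    [0,0,0,-1.5,0,-5,-1],
    [0,0,0,-1.5,0,-7,-1],
    [0,0,0,-1.5,0,-7,-1],
  ],
)

```text
clock: 11.0
position: [534.4, 251.9, 46.0]
ee_rot: [0.773, -0.634, 0.0, -0.0]
contact_force: [-2.7, -1.0, 5.4]
gripper_width: -0.2
grasp_force: 2.5
```

```bash
python3 look.py
```

```text
t 11.0 w [534.4 251.9  46. ] fix [-50.6  50.1  46. ] F [-2.7 -1.   5.4] grip -0.2
turn [-0.     0.     0.004] shift [ 0.1 -0.6  6. ]
match 0.97 shift [-18.  -6.] along 50.6 off [-0.1  0.2]
match 0.95 shift [-17.  -6.] along 48.3 off [ 0.1 -0.3]
match 0.94 shift [-17.  -6.] along 49.2 off [ 0.1 -0.4]
```

The pad still pushes back with 5.4 N at this height, so the tab is going into the notch. I'll release it.

Emit:
carry_out(
  motion=[
    [0,0,0,0,0,-3,-1],
    [0,0,0,0,0,-4.5,-1],
    [0,0,0,0,0,-4.5,-1],
  ],
)

```text
clock: 11.42
position: [534.4, 252.0, 50.3]
ee_rot: [0.773, -0.634, 0.0, -0.0]
contact_force: [-0.9, -0.7, 3.3]
gripper_width: 0.2
grasp_force: 1.7
```

Emit:
carry_out(
  motion=[
    [0,0,0,0,0,-3,-1],
    [0,0,0,0,0,-15,-1],
    [0,0,0,0,0,-35,-1],
    [0,0,0,0,0,-65,-1],
    [0,0,0,0,0,-95,-1],
  ],
)

```text
clock: 12.05
position: [534.3, 252.2, 146.4]
ee_rot: [0.773, -0.634, -0.0, -0.0]
contact_force: [-0.0, -0.1, 0.0]
gripper_width: 0.1
grasp_force: 0.0
```

```bash
python3 look.py; python3 -c "
from h import *
go((-42.5,-185,110))"
```

```text
t 12.05 w [534.3 252.2 146.4] fix [-50.6  50.5 146.4] F [-0.  -0.1  0. ] grip 0.1
turn [-0.001  0.001  0.004] shift [  0.5  -0.6 106.4]
match 0.97 shift [-18.  -6.] along 50.6 off [-0.1  0.2]
match 0.97 shift [-18.  -6.] along 50.9 off [-0.  0.]
match 0.98 shift [-17.  -6.] along 49.2 off [ 0.1 -0.4]
t 12.1 w [536.7 253.6 151.4] fix [-48.   51.3 151.4] F [0.8 1.  4.1] grip -0.2
turn [-0.009  0.003  0.005] shift [236.5  -3.9  40.7]
```

The stop reads +50 and the pad force fell along the same curve as on the way down, so the tab is fully in. Next I'll go behind the block.

Emit:
carry_out(
  motion=[
    [0,0,0.005,50,-1,0,-1],
    [0,0,0.005,100,-2,0,-1],
    [0,0,0.005,150,-3,20,-1],
    [0,0,0.005,200,-4,50,-1],
    [0,0,0.005,237,-5,86,-1],
  ],
)

```text
clock: 12.72
position: [586.7, 19.0, 59.5]
ee_rot: [0.771, -0.636, 0.001, -0.001]
contact_force: [1.3, 0.0, -0.2]
gripper_width: -0.0
grasp_force: 0.0
```

```bash
python3 - <<'E'
from h import *
from bench import *
go((-42.5,-185,60))
d=get_image('scene');T=get_image('top')
y,x=175,230;S=d['color'][y:y+75,x:x+120];s=read_state()
for o in(14,-10):print('tip px',o,(proj(d,s['position']-[0,0,o])[0]-[x,y])*6)
print('block -y top edge px',[((proj(d,W(p))[0]-[x,y])*6).round() for p in((-75,-162.5,32),(-10,-162.5,32))])
cv2.imwrite('pics/f.png',cv2.resize(S,None,fx=6,fy=6,interpolation=3))
E
```

```text
t 12.725 w [586.7  19.   59.5] fix [ -44.  -188.4   59.5] F [ 1.3  0.  -0.2] grip -0.0
turn [-0.004  0.    -0.002] shift [-3.5 -1.4 -0.5]
tip px 14 [541.13624522 318.36427243]
tip px -10 [545.83486468 267.72532387]
block -y top edge px [array([443., 356.]), array([512., 260.])]
```

View pics/f.png

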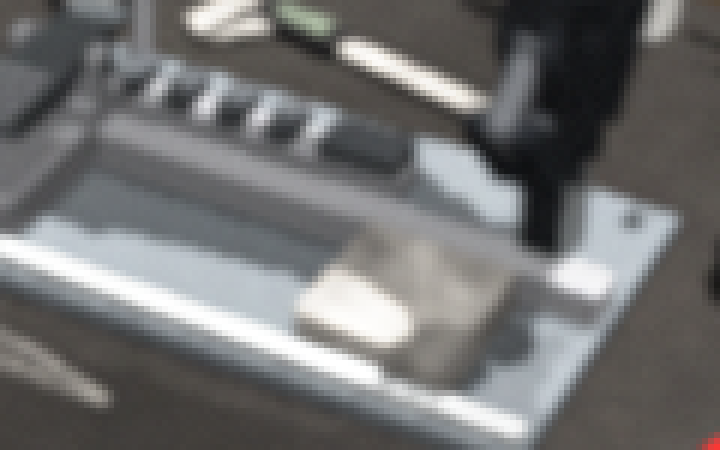

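The finger bottom at (558,258) agrees with the contact: the tips end about 10 mm behind the TCP. The block is at (400,300), with its -y edge where computed. I'll lower the finger behind it.

Emit:
carry_out(
  motion=[
    [0,0,0,-1,-1,20,-1],
    [0,0,0,-1,-1,38,-1],
    [0,0,0,-1,-1,45,-1],
    [0,0,0,-1,-1,49,-1],
    [0,0,0,-1,-1,50,-1],
  ],
)

```text
clock: 13.45
position: [586.7, 22.1, 9.8]
ee_rot: [0.772, -0.636, 0.0, -0.0]
contact_force: [-0.0, 0.3, -0.1]
gripper_width: -0.1
grasp_force: 0.0
```

Emit:
carry_out(
  motion=[
    [0,0,0,-5,0,0,-1],
    [0,0,0,-9,0,0,-1],
    [0,0,0,-12,0,0,-1],
    [0,0,0,-15,0,0,-1],
    [0,0,0,-18,0,0,-1],
  ],
)

```text
clock: 14.08
position: [583.1, 39.2, 9.6]
ee_rot: [0.772, -0.636, 0.0, -0.0]
contact_force: [1.2, -3.3, 2.3]
gripper_width: -0.2
grasp_force: 1.8
```

```bash
python3 -c "
from h import *
go((-42.5,-48,10))"
```

```text
t 14.075 w [583.1  39.2   9.6] fix [ -43.6 -168.     9.6] F [ 1.2 -3.3  2.3] grip -0.2
turn [-0.001 -0.    -0.001] shift [-120.    -1.    -0.4]
```

Emit:
carry_out(
  motion=[
    [0,0,0,-8,0,0,-1],
    [0,0,0,-18,0,0,-1],
    [0,0,0,-28,0,0,-1],
    [0,0,0,-38,0,0,-1],
    [0,0,0,-46,0,0,-1],
  ],
)

```text
clock: 14.7
position: [573.8, 85.3, 9.2]
ee_rot: [0.772, -0.636, -0.0, 0.0]
contact_force: [1.7, -3.0, 2.2]
gripper_width: 0.0
grasp_force: 1.8
```

Emit:
carry_out(
  motion=[
    [0,0,0,-8,0,0,-1],
    [0,0,0,-18,0,0,-1],
    [0,0,0,-28,0,0,-1],
    [0,0,0,-38,0,0,-1],
    [0,0,0,-46,0,0,-1],
  ],
)

```text
clock: 15.32
position: [565.0, 130.3, 9.2]
ee_rot: [0.772, -0.636, -0.0, 0.0]
contact_force: [0.3, -3.8, 2.4]
gripper_width: -0.1
grasp_force: 1.7
```

Emit:
carry_out(
  motion=[
    [0,0,0,-4,0,0,-1],
    [0,0,0,-8,0,0,-1],
    [0,0,0,-12,0,0,-1],
    [0,0,0,-16,0,0,-1],
    [0,0,0,-19,0,0,-1],
  ],
)

```text
clock: 15.95
position: [561.5, 148.5, 9.2]
ee_rot: [0.772, -0.636, -0.0, 0.0]
contact_force: [0.8, -2.9, 2.8]
gripper_width: 0.0
grasp_force: 1.6
```

```bash
python3 -c "
from h import *
go((-42.5,-48,10))"
```

```text
t 15.95 w [561.5 148.5   9.2] fix [-43.8 -56.6   9.2] F [ 0.8 -2.9  2.8] grip 0.0
turn [ 0.     0.    -0.001] shift [-8.6 -1.3 -0.8]
```

Emit:
carry_out(
  motion=[
    [0,0,0,-1.5,0,0,-1],
    [0,0,0,-3,0,0,-1],
    [0,0,0,-4,0,0,-1],
    [0,0,0,-5,0,0,-1],
  ],
)

```text
clock: 16.45
position: [560.6, 153.2, 9.2]
ee_rot: [0.772, -0.636, -0.0, 0.0]
contact_force: [0.6, -2.7, 1.2]
gripper_width: 0.0
grasp_force: 1.5
```

Emit:
carry_out(
  motion=[
    [0,0,0,-1,0,0,-1],
    [0,0,0,-1.5,0,0,-1],
    [0,0,0,-2,0,0,-1],
    [0,0,0,-2,0,0,-1],
  ],
)

```text
clock: 16.95
position: [560.2, 155.2, 9.1]
ee_rot: [0.772, -0.636, -0.0, 0.0]
contact_force: [0.7, -1.7, -0.1]
gripper_width: -0.4
grasp_force: 1.2
```

Emit:
carry_out(
  motion=[
    [0,0,0,-0.5,0,0,-1],
    [0,0,0,-1,0,0,-1],
    [0,0,0,-1.5,0,0,-1],
    [0,0,0,-1.5,0,0,-1],
  ],
)

```text
clock: 17.45
position: [560.0, 156.7, 9.2]
ee_rot: [0.772, -0.636, -0.0, -0.0]
contact_force: [1.0, -2.1, 0.8]
gripper_width: 0.1
grasp_force: 1.1
```

Emit:
carry_out(
  motion=[
    [0,0,0,-0.5,0,0,-1],
    [0,0,0,-1,0,0,-1],
    [0,0,0,-1.5,0,0,-1],
    [0,0,0,-1.5,0,0,-1],
  ],
)

```text
clock: 17.95
position: [559.7, 158.2, 9.2]
ee_rot: [0.772, -0.636, -0.0, 0.0]
contact_force: [-0.3, -1.6, -0.1]
gripper_width: -0.1
grasp_force: 1.0
```

Emit:
carry_out(
  motion=[
    [0,0,0,-0.5,0,0,-1],
    [0,0,0,-1,0,0,-1],
    [0,0,0,-1.5,0,0,-1],
    [0,0,0,-1.5,0,0,-1],
  ],
)

```text
clock: 18.45
position: [559.1, 159.0, 9.1]
ee_rot: [0.772, -0.636, -0.0, 0.001]
contact_force: [-0.0, -4.4, 1.2]
gripper_width: 0.1
grasp_force: 2.5
```

Emit:
carry_out(
  motion=[
    [0,0,0,-0.5,0,0,-1],
    [0,0,0,-1,0,0,-1],
    [0,0,0,-1.5,0,0,-1],
    [0,0,0,-1.5,0,0,-1],
  ],
)

```text
clock: 18.95
position: [559.0, 159.2, 9.2]
ee_rot: [0.772, -0.636, 0.0, 0.001]
contact_force: [2.9, -9.5, -0.1]
gripper_width: -0.1
grasp_force: 4.7
```

```bash
python3 look.py
```

```text
t 18.95 w [559.  159.2   9.2] fix [-44.3 -45.5   9.2] F [ 2.9 -9.5 -0.1] grip -0.1
turn [ 0.002 -0.002 -0.002] shift [-95.5   5.9 -31. ]
match 0.69 shift [  9. -15.] along -9.7 off [  5.6 -16.2]
match 0.7 shift [-19. -19.] along 64.5 off [  3.8 -11.3]
match 0.57 shift [-33.  -8.] along 92.3 off [-0.8  2.5]
```

The finger stalls at 9.5 N, so the block is firmly against the latched stop. I'll back off and lift clear.

Emit:
carry_out(
  motion=[
    [0,0,0,2,0,0,-1],
    [0,0,0,6,0,0,-1],
    [0,0,0,15,0,0,-1],
    [0,0,0,20,0,-30,-1],
    [0,0,0,20,0,-85,-1],
  ],
)

```text
clock: 19.62
position: [561.6, 140.3, 93.0]
ee_rot: [0.771, -0.636, -0.001, 0.002]
contact_force: [0.3, 0.2, 0.5]
gripper_width: -0.0
grasp_force: 0.0
```

Emit:
carry_out(
  motion=[
    [0,0,0,0,0,-60,-1],
    [0,0,0,30,0,-100,-1],
    [0,0,0,80,0,-110,-1],
    [0,0,0,120,0,-110,-1],
    [0,0,0,120,0,-110,-1],
  ],
)

```text
clock: 20.25
position: [586.0, 21.4, 204.4]
ee_rot: [0.77, -0.638, 0.0, -0.0]
contact_force: [-0.5, -0.5, -0.0]
gripper_width: 0.1
grasp_force: 0.0
```

```bash
python3 look.py; python3 - <<'E'
from h import *
from bench import *
d=get_image('scene');b=d['color'];a=cv2.imread('pics/scene0.png')
# bystanders/changes: bounding boxes of differing regions
m=(cv2.absdiff(a,b).max(2)>45).astype(np.uint8);n,_,st,_=cv2.connectedComponentsWithStats(m)
print([list(map(int,s[:5])) for s in st[1:] if s[4]>12])
# gap: brightness profile along bed line at z=32 across block/stop at x=-60 and x=-25
for x in(-66,-50,-25):
    print(x,[(y,int(cv2.getRectSubPix(b,(1,1),tuple(map(float,proj(d,W((x,y,32)))[0]))).mean())) for y in range(-50,60,4)])
E
```

```text
t 20.25 w [586.   21.4 204.4] fix [ -44.2 -186.   204.4] F [-0.5 -0.5 -0. ] grip 0.1
turn [-0.001  0.    -0.005] shift [-236.     7.1  164.5]
match 0.88 shift [6. 3.] along -17.7 off [-0.3  0.8]
match 0.78 shift [-19. -19.] along 64.5 off [  3.8 -11.3]
match 0.62 shift [ -1. -16.] along 16.1 off [  4.6 -14.2]
[[211, 0, 18, 13, 146], [254, 0, 9, 14, 101], [272, 0, 95, 31, 2070], [269, 17, 9, 5, 18], [311, 73, 42, 87, 1363], [318, 73, 33, 7, 149], [0, 86, 13, 247, 1790], [314, 113, 10, 19, 90], [200, 175, 21, 21, 204], [234, 179, 11, 6, 42], [237, 180, 30, 32, 391], [206, 186, 110, 53, 1879], [195, 213, 18, 8, 42], [184, 233, 17, 17, 100], [118, 257, 58, 52, 637], [166, 296, 19, 19, 84], [0, 310, 37, 44, 398], [81, 321, 64, 63, 1093], [95, 370, 11, 14, 89]]
-66 [(-50, 189), (-46, 144), (-42, 136), (-38, 194), (-34, 248), (-30, 253), (-26, 252), (-22, 250), (-18, 249), (-14, 249), (-10, 250), (-6, 250), (-2, 252), (2, 252), (6, 251), (10, 250), (14, 247), (18, 246), (22, 245), (26, 241), (30, 223), (34, 220), (38, 229), (42, 231), (46, 231), (50, 233), (54, 236), (58, 216)]
-50 [(-50, 190), (-46, 136), (-42, 117), (-38, 171), (-34, 240), (-30, 251), (-26, 252), (-22, 251), (-18, 250), (-14, 251), (-10, 250), (-6, 248), (-2, 247), (2, 247), (6, 246), (10, 245), (14, 242), (18, 237), (22, 234), (26, 230), (30, 212), (34, 215), (38, 203), (42, 150), (46, 116), (50, 113), (54, 115), (58, 114)]
-25 [(-50, 106), (-46, 105), (-42, 112), (-38, 164), (-34, 232), (-30, 242), (-26, 238), (-22, 232), (-18, 236), (-14, 241), (-10, 245), (-6, 249), (-2, 250), (2, 248), (6, 243), (10, 234), (14, 201), (18, 176), (22, 169), (26, 158), (30, 176), (34, 210), (38, 198), (42, 146), (46, 117), (50, 103), (54, 78), (58, 77)]
```

The block spans y -36.5 to 28.5 and meets the stop with no gap. I'll check the tape's centroid, then hand in.

```bash
python3 - <<'E'
from h import *
from bench import *
f=lambda i:np.argwhere(cv2.inRange(cv2.cvtColor(i,cv2.COLOR_BGR2HSV),(22,150,60),(35,255,255))[165:205,190:230]>0).mean(0)
a=f(cv2.imread('pics/scene0.png'));b=f(get_image('scene')['color']);print(a,b)
if np.abs(a-b).max()<1: print(job_done())
E
```

```text
[22.24806202 19.52325581] [22.26171875 19.09375   ]
the job is handed in; nothing more can be done
None
```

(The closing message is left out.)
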